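# Close the adhesive flask and hand over the refilled jar

### The arm

A 6-joint arm with a two-finger parallel gripper is mounted at the origin on the work surface. World frame = base frame: x ahead of the robot, y to its left, z up, the work surface at z = 0. Lengths are in m, angles in rad, forces in N, time in s.
With the tool pointing down it reaches from about 0.375 to 0.9 m from the base axis. Payload 3.1 kg.
Tool frame: the origin (TCP) lies at the very end of the fingers, on their centre line; the grasp point (between the pads) lies 19 mm behind it (manip.pinch_z is the distance from the TCP to the grasp point, in m); z points along the fingers, y is the direction in which the jaws open and shut (so a half turn about z gives the same grasp; the last joint's range is limited). The gripper opens to 85 mm and grips with 20 to 120 N. Pads are 22 mm wide; open, the fingers measure 114 mm over their backs; the gripper's body (76 mm by 85 mm) begins 54 mm behind the grasp point. The pads swing forward as they close: fully open they stand 13 mm farther back than shut.
Start: joints at [1.01, 0.527, 1.433, -0, 1.181, -0.178], TCP at [0.233, 0.58, 0.231] pointing down, gripper open.
Joint ranges: [-3.08, 3.08], [-0.75, 2.2], [0.22, 2.44], [-1.43, 4.57], [0, 2.65], [-2.85, 2.85]. Speed limits (rad/s): [2.79, 2.79, 3.14, 3.14, 3.14, 3.14].

### API

Orientations are given as a unit quaternion [x, y, z, w].
In Python, from station import manip gives the robot as it stands.
- The arm moves only by the tool drive_tool, never from a script. Its argument "increments" is a list of rows, each a list of 7 numbers: the closure in counts, from 0 (fully open) to 255 (shut), then the shift along the tool's x, y, z in cm, then the turn, a rotation vector about the tool's x, y, z in rad. A call has 1 to 20 rows; each row is the pose to reach, as a shift and turn from the pose commanded when the call began, along the tool's axes at that moment; what a row does not reach only later rows make up. A row lasts 1/10 s, in which the tool goes at most 50 mm and 8.59 degrees, less where a joint would pass 70% of its speed; a pose out of reach is approached as far as the arm can. A call with a gripper value outside its range is refused whole. The fingers move at their own pace and stop on an object; "force" is the grip in N (left out, the last holds). Time passes only in rows, so rows that repeat a pose let the fingers close. It gives the time, the measured TCP pose, the force and the opening at its end, in the units of the state.
- manip.sense(): the state, without advancing time (a new reading comes with each control period).
- manip.snapshot(name): name is "scene" or "top" or "wrist"; returns the picture (420x560x3 uint8, red, green, blue); there is no depth.
- manip.camera_model(name): a dict with "mtx" (3x3 intrinsics, pixels), "k1" (the pictures are not rectified: a ray, as slopes to the right and down, at radius r is drawn at 1 + k1 r^2 times it, then the intrinsics apply), "cam_to_world" (4x4, takes a point from camera to world coordinates). Camera axes: x right, y down, z forward; pixel columns grow to the right and rows downward; lengths in m; the calibration is good to about 2 mm. A picture is of the moment at which its call begins: read the wrist's pose just before it. camera_model takes no time and is no camera call; for the wrist camera it gives the pose at the moment of the call.
- manip.sign_off(): hands the job in, once; it reports no verdict.
The state is a dict: "t": time; "q": joint angles; "qd": joint speeds; "tau": joint torques, N m; "tcp_pos": TCP position; "tool_rot": TCP orientation; "force": force on the tool from outside, world axes, zero at the start; "ft_torque": the same for the moment, N m; "finger_gap": opening from 0.0 (shut) to 1.0 (fully open).
Only numpy, scipy, OpenCV 4.12 (cv2) and the standard library are available. Lean on these libraries where they do the work, as an engineer would, in place of code of your own. Each camera call takes 0.05 s, during which the arm holds its last target. There are 200 camera calls.

### The job

One of the two black jars in the tray has just been refilled from the amber flask. First close the flask by setting the red tapered stopper fully home in its neck and letting go; then lift the two look-alike jars clear of the tray, one at a time, to feel which is heavier, leave the lighter one standing upright in the tray, and finish while still holding the heavier one: upright, still, centred over the round green pad with its underside about 10 cm above it. Keep jars and flask upright throughout, and leave the scissors, the tape roll and the tweezer cup where they are.

Things in the scene. Friction and masses are not known exactly. Their poses are not given: they have to be found in the camera images.
- stopper_mid (a point): centre (half-way up, 25 above its foot) of the loose red stopper, 50 high overall, standing upright on its narrow end on the bench. The lower 26 is a taper, diameter 21 at the foot and 27 at the top; above it sits a cylindrical head of diameter 37, height 24 (from 26 to 50 above the foot), which is the part to grip. z along its axis, up. Mass 40 g.
- flask_mouth (a point): centre of the open mouth of the amber conical flask (loose, about 550 g, base diameter 82), 140 above the flask's underside. The neck is a straight round tube, outer diameter 39, bore 30, bore 45 deep. When the stopper is home, the underside of its head rests on the rim, its centre then lying 1 below this point. z up along the neck.
- jar_left_mid (a point): the jar standing on the tray's +y (left) side, one of two look-alike closed jars with a black body and a white lid. Upright cylinder, diameter 52 (lid 53), height 80. This point is its centre, half-way up (40 above its underside), z along its axis. Either jar may be the heavier, by 100 g or more, and only lifting tells; both weigh between 120 and 400 g.
- jar_right_mid (a point): the jar standing on the tray's -y (right) side, one of two look-alike closed jars with a black body and a white lid. Upright cylinder, diameter 52 (lid 53), height 80. This point is its centre, half-way up (40 above its underside), z along its axis. Either jar may be the heavier, by 100 g or more, and only lifting tells; both weigh between 120 and 400 g.
- tray: shallow aluminium tray fixed to the bench, 150 (x) by 260 (y), rim 15 high, walls 4 thick, inner floor 4 above the bench; origin at the centre of its underside. The jars stand in it within about 20 of its y axis, about 60 either side of the centre.
- pad_top (a point): centre of the top of the round green hand-over pad, diameter 90, 4 thick, fixed flat on the bench. Free space above it.
- scissors: loose scissors with red handles lying flat, about 140 long and 75 wide, 10 thick, origin at the pivot, handles towards its -x. To be left alone.
- tape_roll: loose orange tape roll lying flat, diameter 68, hole 50, height 20; origin at the centre of its underside. To be left alone.
- tweezer_cup: loose white cup of tweezers, diameter 68, height 85, tweezers up to 127; origin at the centre of its underside. To be left alone.
There are look-alikes about, which are no part of the job. Of the things like the part that bears stopper_mid, leave any that is purple or yellow; of the rest the larger one is meant.

How it is judged:
On the way, in this order (a step that is already met when the one before it is completed fails the run):
1. the stopper is home in the neck of the upright flask and let go (horizontal distance between stopper_mid and flask_mouth below 0.006 m and z of stopper_mid in the frame of flask_mouth between -0.006 and 0.003 m and angle between each of stopper_mid, flask_mouth's own z axis and vertical below 0.1 rad and contact force between each of stopper, flask and the fingers below 0.1 N), for 0.3 s.
2. the lighter jar has been lifted at least 15 mm clear in the fingers while the heavier stands in the tray (((height (world z) of jar_left_mid above 0.059 m and contact force between jar_left and the fingers above 0.3 N and contact force between jar_left and tray below 0.05 N and x of jar_right_mid in the frame of tray between -0.06 and 0.06 m and y of jar_right_mid in the frame of tray between -0.115 and 0.115 m and z of jar_right_mid in the frame of tray below 0.048 m and angle between jar_right_mid's own z axis and vertical below 0.1 rad and contact force between jar_right and the fingers below 0.1 N and contact force between jar_right and tray above 2.3 N) or (height (world z) of jar_right_mid above 0.059 m and contact force between jar_right and the fingers above 0.3 N and contact force between jar_right and tray below 0.05 N and x of jar_left_mid in the frame of tray between -0.06 and 0.06 m and y of jar_left_mid in the frame of tray between -0.115 and 0.115 m and z of jar_left_mid in the frame of tray below 0.048 m and angle between jar_left_mid's own z axis and vertical below 0.1 rad and contact force between jar_left and the fingers below 0.1 N and contact force between jar_left and tray above 2.3 N))), for 0.2 s.
At the end, for the whole second after the job is handed in: Stopper home (6 mm off axis, head within 3 mm of the rim, 0.1 rad) and let go; lighter jar upright in the tray, let go; heavier jar held still in the fingers, upright within 0.15 rad, within 35 mm of the pad centre, underside 60 to 145 mm above the pad (all of step 1 and ((horizontal distance between jar_left_mid and pad_top below 0.035 m and z of jar_left_mid in the frame of pad_top between 0.1 and 0.185 m and angle between jar_left_mid's own z axis and vertical below 0.15 rad and linear speed of jar_left below 0.03 m/s and contact force between jar_left and the fingers above 0.5 N and x of jar_right_mid in the frame of tray between -0.06 and 0.06 m and y of jar_right_mid in the frame of tray between -0.115 and 0.115 m and z of jar_right_mid in the frame of tray below 0.048 m and angle between jar_right_mid's own z axis and vertical below 0.1 rad and contact force between jar_right and the fingers below 0.1 N and contact force between jar_right and tray below 2.3 N) or (horizontal distance between jar_right_mid and pad_top below 0.035 m and z of jar_right_mid in the frame of pad_top between 0.1 and 0.185 m and angle between jar_right_mid's own z axis and vertical below 0.15 rad and linear speed of jar_right below 0.03 m/s and contact force between jar_right and the fingers above 0.5 N and x of jar_left_mid in the frame of tray between -0.06 and 0.06 m and y of jar_left_mid in the frame of tray between -0.115 and 0.115 m and z of jar_left_mid in the frame of tray below 0.048 m and angle between jar_left_mid's own z axis and vertical below 0.1 rad and contact force between jar_left and the fingers below 0.1 N and contact force between jar_left and tray below 2.3 N))); the arm keeps its last pose, push and grip.
It fails at once if a jar or the flask is tipped over (beyond 0.5 rad) (angle between any of jar_left_mid, jar_right_mid, flask_mouth's own z axis and vertical above 0.5 rad).
It fails at once if scissors, tape roll or tweezer cup moved by more than 20 mm (distance of any of scissors, tape_roll, tweezer_cup from where it was at the start of the episode above 0.02 m).
It also fails if it takes over 72 s, if anything falls off the work surface, if the arm or the gripper's body presses on something with over 40 N, if the wrist force passes 120 N, or if a joint passes its speed limit or range.

## Working session

There is one attempt and no reset: what is moved stays moved. The work goes in short steps, Python scripts to look and compute and a tool call to move; the robot and the scene stay as the last step left them, time stands still between calls to the robot, and variables do not carry over. Pictures are saved under pics/ and viewed, about 8 in all and at most 12, crops included, and the job is handed in when it is done.

Besides the shell and the picture viewer there is one more tool, called after "Request:" as a command line: name --pt "numbers of a row" for each row, then --argument value for the rest. drive_tool: Moves the arm, as the interface text tells. Its arguments: {"type":"object","properties":{"increments":{"type":"array","items":{"type":"array","items":{"type":"number"}}},"force":{"type":"number"}},"required":["increments"]}

```bash
ls; mkdir -p pics
python3 - <<'E'
from station import manip
import cv2
print(manip.sense())
for n in ("top","scene"):
    m=manip.camera_model(n); print(n,m)
    cv2.imwrite(f"pics/{n}0.png",manip.snapshot(n)[:,:,::-1])
E
```

```text
pics
{'t': 0.0, 'q': array([ 1.01048012e+00,  5.28466801e-01,  1.43389182e+00, -1.87894489e-05,
        1.18137971e+00, -1.78483614e-01]), 'qd': array([ 7.72704243e-04, -2.42440811e-03, -6.11750475e-04, -5.26504206e-04,
       -1.20297030e-05, -8.19704616e-04]), 'tau': array([-5.27598513e-04, -4.42334890e+01, -1.78030103e+01, -2.40239997e-04,
        8.24905612e-03,  1.62962567e-05]), 'tcp_pos': array([0.23247559, 0.57939515, 0.23033655]), 'tool_rot': array([ 1.89755001e-01,  9.81830886e-01, -1.00360410e-03, -3.79252434e-04]), 'force': array([-0.88848758, -0.28780204, -0.45618876]), 'ft_torque': array([ 0.0513264 ,  0.06674811, -0.02635807]), 'finger_gap': 1.0062114761887941}
top {'mtx': array([[404.75154419,   0.        , 276.57521804],
       [  0.        , 404.75154419, 212.61138857],
       [  0.        ,   0.        ,   1.        ]]), 'k1': -0.0007444612091492285, 'cam_to_world': array([[ 0.00195671, -0.98871083,  0.14982346,  0.43283859],
       [-0.99939754,  0.00325818,  0.03455349, -0.03066043],
       [-0.03465156, -0.14980081, -0.98810879,  0.96905947],
       [ 0.        ,  0.        ,  0.        ,  1.        ]])}
scene {'mtx': array([[384.4818593 ,   0.        , 277.74639172],
       [  0.        , 384.4818593 , 205.29651378],
       [  0.        ,   0.        ,   1.        ]]), 'k1': -0.024448096488361538, 'cam_to_world': array([[-0.77958918,  0.45027291, -0.43531025,  0.9194388 ],
       [ 0.62614577,  0.54537737, -0.55722975,  0.38679235],
       [-0.0134971 , -0.70697796, -0.70710678,  0.62409095],
       [ 0.        ,  0.        ,  0.        ,  1.        ]])}
```

View pics/top0.png

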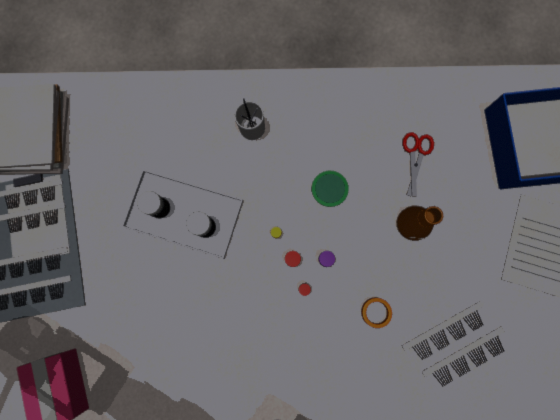

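View pics/scene0.png

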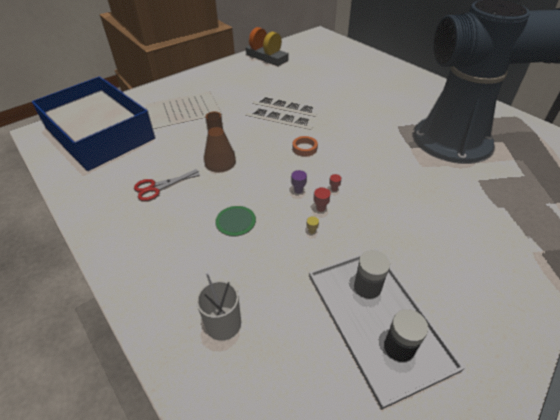

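Top view: big red stopper at (293,259), small red at (304,289), flask mouth at (433,215), jars at (156,204) and (200,224), pad at (330,189). The scene view agrees: purple, yellow and the small red one are decoys.

```bash
cat > h.py <<'E'
import numpy as np,cv2
from scipy.spatial.transform import Rotation as R
from station import manip
def ray(m,uv):
    K=m["mtx"];d=np.array([(uv[0]-K[0,2])/K[0,0],(uv[1]-K[1,2])/K[1,1]]);s=d.copy()
    for _ in range(5): s=d/(1+m["k1"]*(s@s))
    T=m["cam_to_world"];v=T[:3,:3]@np.array([*s,1]);return T[:3,3],v/np.linalg.norm(v)
def onz(m,uv,z):
    o,v=ray(m,uv);return o+v*(z-o[2])/v[2]
def proj(m,P):
    T=m["cam_to_world"];c=T[:3,:3].T@(np.asarray(P)-T[:3,3]);s=c[:2]/c[2];s=s*(1+m["k1"]*(s@s))
    return (m["mtx"]@np.array([*s,1]))[:2]
def tri(m1,a,m2,b):
    o1,v1=ray(m1,a);o2,v2=ray(m2,b)
    A=np.stack([v1,-v2],1);t=np.linalg.lstsq(A,o2-o1,rcond=None)[0]
    p,q=o1+t[0]*v1,o2+t[1]*v2;return (p+q)/2,np.linalg.norm(p-q)
def blobs(mask,amin=20):
    n,l,s,c=cv2.connectedComponentsWithStats(mask.astype(np.uint8))
    return [(c[i].round(1),s[i].tolist()) for i in range(1,n) if s[i,4]>=amin]
def hsv(im): return [x.astype(int) for x in cv2.split(cv2.cvtColor(im,cv2.COLOR_RGB2HSV))]
def totool(P):  # world point -> shift in tool axes, cm
    s=manip.sense();return R.from_quat(s["tool_rot"]).inv().apply(np.asarray(P)-s["tcp_pos"])*100
E
python3 - <<'E'
from h import *
im={n:cv2.imread(f"pics/{n}0.png")[:,:,::-1].copy() for n in("top","scene")}
for n in im:
    h,s,v=hsv(im[n]);print(n)
    print("red",blobs(((h<6)|(h>172))&(s>150)&(v>60)))
    print("brown",blobs((h>=4)&(h<20)&(s>120)&(v>30),60))
    print("green",blobs((h>55)&(h<90)&(s>100)&(v>40),60))
    g=cv2.cvtColor(im[n],cv2.COLOR_RGB2GRAY)
    print("dark",[b for b in blobs(g<45,60) if b[1][4]<3000])
i=im["top"];a=cv2.resize(i[150:270,110:250],None,fx=4,fy=4,interpolation=2)
b=cv2.resize(i[180:260,380:460],None,fx=3,fy=3,interpolation=2)
o=np.zeros((480,800,3),np.uint8);o[:,:560]=a;o[:240,560:]=b
c=cv2.resize(i[229:309,264:344],None,fx=3,fy=3,interpolation=2);o[240:,560:]=c
cv2.imwrite("pics/crop.png",o[:,:,::-1])
E
```

```text
top
red [(array([418.2, 143.3]), [403, 133, 31, 22, 293]), (array([292.6, 258.5]), [285, 251, 16, 16, 182]), (array([304.3, 289. ]), [299, 284, 11, 11, 96])]
brown [(array([ 57.9, 143. ]), [55, 115, 7, 47, 200]), (array([417.4, 221.4]), [397, 207, 46, 33, 1060]), (array([376.7, 312.5]), [362, 298, 30, 30, 343])]
green [(array([329.6, 188.2]), [312, 171, 36, 36, 1008])]
dark [(array([ 58.5, 129. ]), [51, 86, 18, 88, 754]), (array([513.2, 138.8]), [485, 88, 75, 101, 2933]), (array([247.6, 112.9]), [237, 101, 24, 26, 334]), (array([253.6, 131.9]), [240, 121, 25, 18, 211]), (array([417.8, 143.5]), [403, 134, 30, 21, 171]), (array([ 28.7, 179.7]), [14, 173, 29, 14, 216]), (array([162.4, 209. ]), [152, 197, 18, 21, 202]), (array([ 11.8, 203.6]), [6, 198, 12, 10, 67]), (array([416.2, 221.9]), [397, 206, 45, 34, 1014]), (array([ 51.7, 218.8]), [45, 212, 12, 12, 69]), (array([ 33.5, 222.7]), [27, 216, 12, 12, 75]), (array([210. , 228.8]), [201, 217, 15, 20, 121]), (array([ 14.6, 224.8]), [7, 218, 15, 14, 116]), (array([ 52.9, 262.3]), [45, 255, 16, 16, 182]), (array([ 34.6, 266.1]), [27, 259,
[... 557 characters left out ...]
brown [(array([256.9,  37.6]), [249, 27, 18, 23, 290]), (array([113.6,  80.2]), [107, 75, 12, 11, 69]), (array([ 16.4, 113.8]), [0, 103, 37, 23, 428]), (array([215.3, 131.3]), [209, 127, 14, 9, 107]), (array([304.7, 143.9]), [293, 137, 24, 15, 142])]
green [(array([235.6, 222.5]), [217, 207, 38, 28, 156])]
dark [(array([114.8,   8.2]), [109, 0, 12, 19, 72]), (array([127.1,   5.6]), [121, 0, 14, 12, 63]), (array([502.1,   6.7]), [475, 0, 54, 16, 633]), (array([255.1,  54. ]), [246, 49, 21, 12, 94]), (array([469.9,  98.1]), [440, 70, 63, 78, 1756]), (array([114.4,  80.7]), [108, 75, 15, 12, 87]), (array([553.8, 109.8]), [545, 93, 15, 30, 177]), (array([398. , 349.3]), [385, 330, 34, 31, 489])]
```

View pics/crop.png

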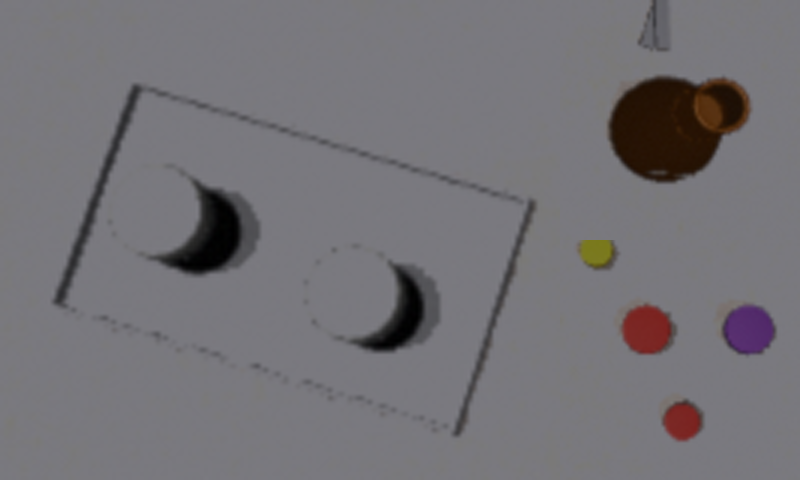

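The crop shows lids at crop (156,211) and (353,292), i.e. px (149,202.8) and (198,223). The mouth is at (433.7,215) and the tray corners are clear.

Run:
```python
from h import *
m=manip.camera_model("top");s=manip.camera_model("scene")
np.set_printoptions(precision=4,suppress=True)
P={}
for n,uv,z in[("stopper",(292.6,258.5),.048),("small",(304.3,289),.04),("mouth",(433.3,214.7),.14),("flaskbase",(414.8,222.7),.0),("jarL",(148.7,202.4),.084),("jarR",(198,222.6),.084),("pad",(329.6,188.2),.004),("purple",(327,259),.05),("yellow",(277,232),.04),("tape",(376.7,312.5),.02)]:
    p=P[n]=onz(m,uv,z);print(n,p,"r",np.hypot(*p[:2]).round(3),"scene px",proj(s,p).round(0))
for c in[(135,87),(533,203),(458,432),(60,302)]:
    P[c]=onz(m,(c[0]/4+109.6,c[1]/4+149.6),.015);print(P[c])
e=P[(135,87)]-P[(533,203)];print("tray len",np.linalg.norm(e),"yaw",np.degrees(np.arctan2(-e[0],e[1])))
print("small diam",11/405*.93)
for k in("stopper","mouth","jarL","jarR"): print(k,"tool cm",totool(P[k]))
```

```text
stopper [ 0.4674 -0.0349  0.048 ] r 0.469 scene px [322. 193.]
small [ 0.3994 -0.061   0.04  ] r 0.404 scene px [335. 177.]
mouth [ 0.5532 -0.3222  0.14  ] r 0.64 scene px [213. 116.]
flaskbase [ 0.5543 -0.3268  0.    ] r 0.643 scene px [219. 162.]
jarL [0.5912 0.2878 0.084 ] r 0.658 scene px [410. 324.]
jarR [0.5452 0.1748 0.084 ] r 0.573 scene px [374. 262.]
pad [ 0.6386 -0.1254  0.004 ] r 0.651 scene px [235. 220.]
purple [ 0.4663 -0.1122  0.05  ] r 0.48 scene px [299. 175.]
yellow [0.5285 0.0008 0.04  ] r 0.528 scene px [312. 218.]
tape [ 0.3468 -0.2252  0.02  ] r 0.413 scene px [305. 143.]
[0.6809 0.3298 0.015 ]
[0.6076 0.0839 0.015 ]
[0.4707 0.1262 0.015 ]
[0.5483 0.3685 0.015 ]
tray len 0.2565895104141622 yaw -16.605341891560396
small diam 0.02525925925925926
stopper tool cm [-44.6986 -48.2252  18.3225]
mouth tool cm [-63.3557 -71.7081   9.1614]
jarL tool cm [-44.1578 -13.6738  14.6563]
jarR tool cm [-44.0999 -25.8762  14.6798]
```

```bash
cat >> h.py <<'E'
np.set_printoptions(precision=4,suppress=True)
def plan(P,ang):
    """shift cm and rotvec (tool axes) to TCP P, pointing down, jaw axis (tool y) at ang deg (mod 180) in world xy"""
    s=manip.sense();R0=R.from_quat(s["tool_rot"]);M=R0.as_matrix();best=None
    for a in(ang,ang+180):
        y=np.array([np.cos(np.radians(a)),np.sin(np.radians(a)),0]);z=np.array([0,0,-1.]);x=np.cross(y,z)
        rv=(R0.inv()*R.from_matrix(np.stack([x,y,z],1))).as_rotvec()
        print("ang",a,"shift",totool(P).round(2),"turn",rv.round(3),"q1+dq6?",)
    print("q",s["q"],"tcp",s["tcp_pos"],"yaxis deg",np.degrees(np.arctan2(M[1,1],M[0,1])).round(1),"F",s["force"],"gap",s["finger_gap"].round(3),"t",s["t"])
E
python3 - <<'E'
from h import *
m=manip.camera_model("wrist");s=manip.sense();T=m["cam_to_world"];Rt=R.from_quat(s["tool_rot"])
print(m["mtx"][0],"k1",m["k1"],"cam in tool",Rt.inv().apply(T[:3,3]-s["tcp_pos"]),"rot",(Rt.as_matrix().T@T[:3,:3]))
plan([.4674,-.0349,.2],145)
E
```

```text
[301.9599   0.     279.1888] k1 -0.023176378932555326 cam in tool [ 0.0731  0.0002 -0.1436] rot [[ 0.0005 -0.9574 -0.2889]
 [ 1.      0.0002  0.0011]
 [-0.001  -0.2889  0.9574]]
ang 145 shift [-44.69 -48.25   3.12] turn [-0.001 -0.002 -1.342] q1+dq6?
ang 325 shift [-44.69 -48.25   3.12] turn [-0.002  0.001  1.8  ] q1+dq6?Traceback (most recent call last):
  File "<stdin>", line 4, in <module>
  File "h.py", line 31, in plan
    print("q",s["q"],"tcp",s["tcp_pos"],"yaxis deg",np.degrees(np.arctan2(M[1,1],M[0,1])).round(1),"F",s["force"],"gap",s["finger_gap"].round(3),"t",s["t"])
                                                                                                                        ^^^^^^^^^^^^^^^^^^^^^
AttributeError: 'float' object has no attribute 'round'
```

Request:
drive_tool --pt "0 -44.7 -48.2 3.1 0 0 1.8" --pt "0 -44.7 -48.2 3.1 0 0 1.8" --pt "0 -44.7 -48.2 3.1 0 0 1.8" --pt "0 -44.7 -48.2 3.1 0 0 1.8" --pt "0 -44.7 -48.2 3.1 0 0 1.8" --pt "0 -44.7 -48.2 3.1 0 0 1.8" --pt "0 -44.7 -48.2 3.1 0 0 1.8" --pt "0 -44.7 -48.2 3.1 0 0 1.8" --pt "0 -44.7 -48.2 3.1 0 0 1.8" --pt "0 -44.7 -48.2 3.1 0 0 1.8" --pt "0 -44.7 -48.2 3.1 0 0 1.8" --pt "0 -44.7 -48.2 3.1 0 0 1.8" --pt "0 -44.7 -48.2 3.1 0 0 1.8" --pt "0 -44.7 -48.2 3.1 0 0 1.8" --pt "0 -44.7 -48.2 3.1 0 0 1.8" --pt "0 -44.7 -48.2 3.1 0 0 1.8" --pt "0 -44.7 -48.2 3.1 0 0 1.8"

```text
t: 1.8
tcp_pos: [0.4669, -0.0322, 0.2002]
tool_rot: [0.887, 0.463, -0.0, -0.001]
force: [0.7, 0.5, -0.0]
finger_gap: 0.998
```

```bash
sed -i 's/s\["finger_gap"\].round(3)/s["finger_gap"]/; s/,"q1+dq6?",)/)/' h.py
python3 - <<'E'
from h import *
m=manip.camera_model("wrist");im=manip.snapshot("wrist");cv2.imwrite("pics/w1.png",im[:,:,::-1])
h,s,v=hsv(im);B=blobs(((h<6)|(h>172))&(s>150)&(v>60),100)
for c,st in B: print(c,st,onz(m,c,.05),onz(m,c,.045))
print("expect px",proj(m,[.4674,-.0349,.048]))
plan([.4674,-.0349,.026],145)
E
```

```text
[281.1 197.1] [264, 177, 35, 39, 1014] [ 0.4689 -0.0328  0.05  ] [ 0.4683 -0.0339  0.045 ]
[243.7 248.4] [232, 233, 24, 28, 458] [ 0.4048 -0.0561  0.05  ] [ 0.403  -0.0575  0.045 ]
expect px [281.0007 199.1003]
ang 145 shift [-0.21  0.2  17.43] turn [-0.    -0.002 -3.139]
ang 325 shift [-0.21  0.2  17.43] turn [-0.001  0.     0.002]
q [-0.3082  0.3657  1.8487  0.0003  0.9283  0.3003] tcp [ 0.4671 -0.0321  0.2003] yaxis deg -34.9 F [ 0.0767 -0.0728  0.3266] gap 0.9996056701251038 t 1.85
```

View pics/w1.png

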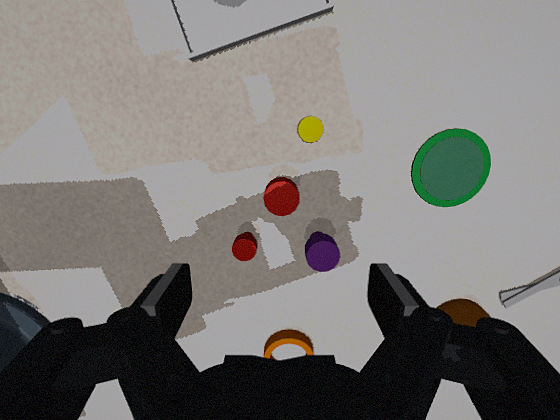

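The wrist view shows the big red stopper at (281,196), between the open jaws, with both measurements agreeing within 2 mm. Neighbours are clear of the jaw axis, so I descend.

Request:
drive_tool --pt "0 -0.2 0.2 4 0 0 0" --pt "0 -0.2 0.2 8 0 0 0" --pt "0 -0.2 0.2 12 0 0 0" --pt "0 -0.2 0.2 15 0 0 0" --pt "0 -0.2 0.2 15 0 0 0" --pt "0 -0.2 0.2 15 0 0 0"

```text
t: 2.45
tcp_pos: [0.4683, -0.0357, 0.0505]
tool_rot: [0.887, 0.462, -0.0, -0.0]
force: [-0.1, 0.1, -0.3]
finger_gap: 0.996
```

Run:
```python
from h import *
plan([.4676,-.0347,.027],145)
```

```text
ang 145 shift [ 0.04 -0.11  2.35] turn [-0.    -0.002 -3.14 ]
ang 325 shift [ 0.04 -0.11  2.35] turn [-0.001  0.     0.002]
q [-0.3146  0.6495  1.9583  0.      0.5349  0.2947] tcp [ 0.4683 -0.0357  0.0505] yaxis deg -34.9 F [-0.0983  0.1458 -0.3046] gap 0.9963494744733292 t 2.45
```

Request:
drive_tool --pt "0 0 -0.1 1.5 0 0 0" --pt "0 0 -0.1 2.3 0 0 0" --pt "0 0 -0.1 2.3 0 0 0" --pt "255 0 -0.1 2.3 0 0 0" --pt "255 0 -0.1 2.3 0 0 0" --pt "255 0 -0.1 2.3 0 0 0" --pt "255 0 -0.1 2.3 0 0 0" --pt "255 0 -0.1 2.3 0 0 0" --pt "255 0 -0.1 2.3 0 0 0" --pt "255 0 -0.1 2.3 0 0 0" --pt "255 0 -0.1 2.3 0 0 0" --pt "255 0 -0.1 2.3 0 0 0" --force 30

```text
t: 3.65
tcp_pos: [0.468, -0.0361, 0.0279]
tool_rot: [0.887, 0.462, 0.0, 0.0]
force: [-1.1, 0.1, 5.3]
finger_gap: 0.419
```

Request:
drive_tool --pt "255 0 -0.1 1 0 0 0" --pt "255 0 -0.1 -2 0 0 0" --pt "255 0 -0.1 -6 0 0 0" --pt "255 0 -0.1 -10 0 0 0" --pt "255 0 -0.1 -14 0 0 0" --pt "255 0 -0.1 -17 0 0 0" --pt "255 0 -0.1 -17 0 0 0" --pt "255 0 -0.1 -17 0 0 0"

```text
t: 4.45
tcp_pos: [0.4668, -0.0355, 0.1977]
tool_rot: [0.887, 0.462, 0.0, 0.0]
force: [-0.3, 0.8, -0.3]
finger_gap: 0.421
```

Run:
```python
from h import *
m=manip.camera_model("wrist");im=manip.snapshot("wrist");cv2.imwrite("pics/w2.png",im[:,:,::-1])
h,s,v=hsv(im);B=blobs(((h<6)|(h>172))&(s>150)&(v>60),100)
t=manip.sense()["tcp_pos"]
for c,st in B: print(c,st)
for dz in(.0,.02,.022): print(dz,proj(m,t+[0,0,dz]))
for a in (145,60,100): plan([.5532,-.3222,.24],a)
```

```text
[276.9 283.5] [230, 231, 92, 103, 6629]
0.0 [277.0857 266.8873]
0.02 [276.8559 286.7206]
0.022 [276.8295 289.0027]
ang 145 shift [-18.51  23.59  -4.35] turn [0.001 0.002 3.141]
ang 325 shift [-18.51  23.59  -4.35] turn [-0.001  0.    -0.   ]
q [-0.3152  0.3707  1.854  -0.      0.9183  0.2958] tcp [ 0.4661 -0.0352  0.1967] yaxis deg -35.0 F [-0.0831  0.2092 -0.6963] gap 0.4246583712070476 t 4.5
ang 60 shift [-18.51  23.59  -4.35] turn [-0.001 -0.001 -1.658]
ang 240 shift [-18.51  23.59  -4.35] turn [-0.001  0.001  1.483]
q [-0.3152  0.3707  1.854  -0.      0.9183  0.2958] tcp [ 0.4661 -0.0352  0.1967] yaxis deg -35.0 F [-0.0831  0.2092 -0.6963] gap 0.4246583712070476 t 4.5
ang 100 shift [-18.51  23.59  -4.35] turn [-0.001 -0.001 -2.356]
ang 280 shift [-18.51  23.59  -4.35] turn [-0.001  0.001  0.785]
q [-0.3152  0.3707  1.854  -0.      0.9183  0.2958] tcp [ 0.4661 -0.0352  0.1967] yaxis deg -35.0 F [-0.0831  0.2092 -0.6963] gap 0.4246583712070476 t 4.5
```

View pics/w2.png

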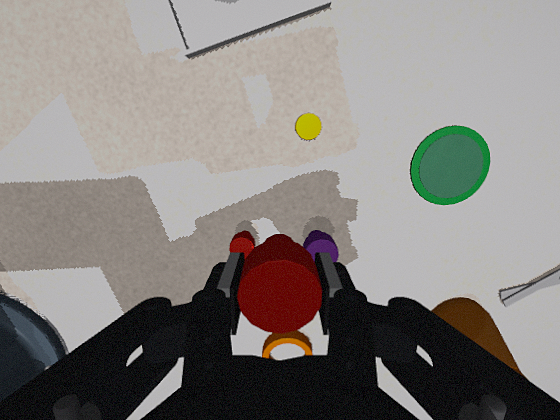

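The stopper is held upright at (277,285). Next I stand off beside the flask mouth to measure it with the wrist camera.

Request:
drive_tool --pt "255 -2 2 -1 0 0 0" --pt "255 -5 5 -3 0 0 0" --pt "255 -8 8 -5 0 0 0" --pt "255 -11 11 -5 0 0 0" --pt "255 -14 14 -5 0 0 0" --pt "255 -17 17 -5 0 0 0" --pt "255 -20 20 -5 0 0 0" --pt "255 -23 22.5 -5 0 0 0" --pt "255 -24.5 23.5 -5 0 0 0" --pt "255 -24.5 23.5 -5 0 0 0" --pt "255 -24.5 23.5 -5 0 0 0" --pt "255 -24.5 23.5 -5 0 0 0" --pt "255 -24.5 23.5 -5 0 0 0"

```text
t: 5.8
tcp_pos: [0.5189, -0.369, 0.2473]
tool_rot: [0.887, 0.462, -0.0, -0.001]
force: [0.3, 0.7, -0.4]
finger_gap: 0.422
```

Run:
```python
from h import *
m=manip.camera_model("wrist");im=manip.snapshot("wrist");cv2.imwrite("pics/w3.png",im[:,:,::-1])
print("expect px",proj(m,[.5532,-.3222,.14]))
plan([.5532,-.3222,.24],145)
```

```text
expect px [280.5425 141.2781]
ang 145 shift [5.82 0.11 0.75] turn [ 0.    -0.001 -3.14 ]
ang 325 shift [5.82 0.11 0.75] turn [-0.    -0.     0.002]
q [-0.7937  0.5276  1.3827  0.0002  1.2318 -0.1845] tcp [ 0.519  -0.3693  0.2475] yaxis deg -34.9 F [-0.2394 -0.1878 -0.3745] gap 0.42719529503676407 t 5.85
```

View pics/w3.png

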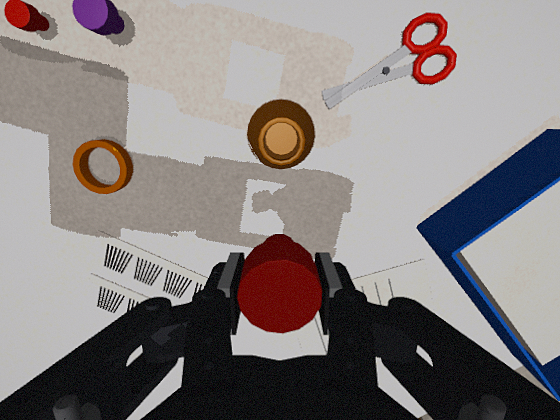

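The mouth rim is an ellipse around (281.5,141), close to the predicted (280.5,141). I fit it and the stopper's top in the same picture.

Run:
```python
from h import *
m=manip.camera_model("wrist");im=cv2.imread("pics/w3.png")[:,:,::-1].copy()
h,s,v=hsv(im);t=manip.sense()["tcp_pos"]
b=((h>=5)&(h<22)&(s>110));b[:, :230]=0;b[:,330:]=0;b[200:]=0
print("v cols row141",v[141,240:325:3]);print("v rows col281",v[90:180:3,281])
for th in(100,115,130):
    k=(b&(v>th)).astype(np.uint8)
    c=max(cv2.findContours(k,0,1)[0],key=cv2.contourArea);e=cv2.fitEllipse(cv2.convexHull(c));print("rim",th,e,onz(m,e[0],.14),onz(m,e[0],.14)-onz(m,(281,141),.14))
r=((h<6)|(h>172))&(s>150);r[:225]=0
print("red v col279",v[228:336:4,279]);print("red edges rows",[(y,np.where(r[y])[0].min(),np.where(r[y])[0].max()) for y in range(270,330,8)])
```

```text
v cols row141 [193 192 196  66  77  81 104 166  78 191 187 185 187 184 185 185 184 183
 185  79 133 134  68  74  59 202 192 193 193]
v rows col281 [187 190 188 109  84  82  82  82  85 122 171 190 189 188 190 190 187 185
 185 184 184 191  86  58 178  87  55 151 149 155]
rim 100 ((281.07489013671875, 140.54656982421875), (46.54588317871094, 47.62759017944336), 176.8884735107422) [ 0.554  -0.3223  0.14  ] [0.0003 0.0003 0.    ]
rim 115 ((281.1560363769531, 140.6372833251953), (46.14710235595703, 47.257816314697266), 176.67715454101562) [ 0.5541 -0.3224  0.14  ] [0.0003 0.0002 0.    ]
rim 130 ((280.8973083496094, 140.54637145996094), (44.8154411315918, 46.93672180175781), 179.55191040039062) [ 0.5539 -0.3223  0.14  ] [0.0001 0.0003 0.    ]
red v col279 [192 197  70  75  74  74  74  78 102 107 104 109 105 105 107 107 109 106
 106 104 106 105 102 109 101 106 107]
red edges rows [(270, np.int64(235), np.int64(316)), (278, np.int64(208), np.int64(322)), (286, np.int64(175), np.int64(321)), (294, np.int64(237), np.int64(321)), (302, np.int64(148), np.int64(359)), (310, np.int64(230), np.int64(331)), (318, np.int64(153), np.int64(437)), (326, np.int64(257), np.int64(302))]
```

Run:
```python
from h import *
m=manip.camera_model("wrist");s=manip.sense();M=R.from_quat(s["tool_rot"]).as_matrix();t=s["tcp_pos"]
im=cv2.imread("pics/w3.png");print(im[228:240,279,2])
f=lambda x,z:proj(m,t+M@[x,0.001,0]+[0,0,z]).round(1)
for n,dx,top in(("A",-.0026,.022),("B",0,.028),("C",0,.022),("D",.001,.030)):
    print(n,"top far/near/centre",f(dx+.0185,top),f(dx-.0185,top),f(dx,top),"foot far",f(dx+.0105,top-.05),"headbottom far",f(dx+.0185,top-.024))
plan([.554,-.3223,.2],145)
```

```text
[191 193 192 194 196 212  46  62  70  71  68  84]
A top far/near/centre [280.6 258. ] [280.4 328.6] [280.5 294.7] foot far [280.2 234.2] headbottom far [280.4 237.8]
B top far/near/centre [280.7 258.5] [280.5 332.4] [280.6 297.1] foot far [280.3 233.8] headbottom far [280.4 237.4]
C top far/near/centre [280.6 252.6] [280.4 324. ] [280.5 289.8] foot far [280.2 230.2] headbottom far [280.4 233.1]
D top far/near/centre [280.7 258.4] [280.5 333.6] [280.6 297.6] foot far [280.3 233.4] headbottom far [280.5 237. ]
ang 145 shift [5.86 0.18 4.75] turn [ 0.    -0.001 -3.14 ]
ang 325 shift [5.86 0.18 4.75] turn [-0.    -0.     0.002]
q [-0.7937  0.5276  1.3827  0.0002  1.2318 -0.1845] tcp [ 0.519  -0.3693  0.2475] yaxis deg -34.9 F [-0.2394 -0.1878 -0.3745] gap 0.42719529503676407 t 5.85
```

Request:
drive_tool --pt "255 2.5 0.1 2 0 0 0" --pt "255 5 0.1 4.5 0 0 0" --pt "255 5.9 0.1 6.5 0 0 0" --pt "255 5.9 0.1 7 0 0 0" --pt "255 5.9 0.1 7 0 0 0" --pt "255 5.9 0.1 7 0 0 0"

```text
t: 6.45
tcp_pos: [0.5539, -0.3241, 0.1785]
tool_rot: [0.887, 0.462, 0.0, 0.001]
force: [-0.0, -0.3, -1.2]
finger_gap: 0.416
```

Run:
```python
from h import *
s=manip.sense();print(s["qd"])
plan([.554,-.3223,.139],145)
```

```text
[-0.0081 -0.0098 -0.0101  0.0011 -0.0009  0.001 ]
ang 145 shift [ 0.15 -0.1   3.95] turn [ 0.001 -0.003  3.141]
ang 325 shift [ 0.15 -0.1   3.95] turn [ 0.002  0.    -0.   ]
q [-0.7031  0.6084  1.4403 -0.0003  1.0907 -0.0918] tcp [ 0.5539 -0.3241  0.1785] yaxis deg -35.0 F [-0.0139 -0.2717 -1.1693] gap 0.4158819542461941 t 6.45
```

Request:
drive_tool --pt "255 0.1 -0.2 1 0 0 0" --pt "255 0.1 -0.2 2 0 0 0" --pt "255 0.1 -0.2 2.7 0 0 0" --pt "255 0.1 -0.2 3.2 0 0 0" --pt "255 0.1 -0.2 3.6 0 0 0" --pt "255 0.1 -0.2 3.9 0 0 0" --pt "255 0.1 -0.2 3.9 0 0 0" --pt "255 0.1 -0.2 3.9 0 0 0"

```text
t: 7.25
tcp_pos: [0.5525, -0.3216, 0.139]
tool_rot: [0.887, 0.462, -0.0, 0.0]
force: [-1.5, 0.3, 3.8]
finger_gap: 0.423
```

Request:
drive_tool --pt "100 0 0 0 0 0 0" --pt "60 0 0 0 0 0 0" --pt "0 0 0 0 0 0 0" --pt "0 0 0 0 0 0 0" --pt "0 0 0 0 0 0 0" --pt "0 0 0 -2 0 0 0" --pt "0 0 0 -5 0 0 0" --pt "0 0 0 -9 0 0 0" --pt "0 -3 0 -12 0 0 0" --pt "0 -6 0 -12 0 0 0" --pt "0 -6 0 -12 0 0 0" --pt "0 -6 0 -12 0 0 0"

```text
t: 8.45
tcp_pos: [0.5175, -0.3704, 0.2581]
tool_rot: [0.887, 0.461, 0.0, -0.001]
force: [0.2, -0.2, -0.4]
finger_gap: 0.998
```

Run:
```python
from h import *
m=manip.camera_model("wrist");im=manip.snapshot("wrist")
h,s,v=hsv(im);B=blobs(((h<6)|(h>172))&(s>150)&(v>60),300)
print("exp top centre",proj(m,[.554,-.3223,.164]))
for c,st in B: print(c,st,onz(m,c,.155))
sc=manip.snapshot("scene");ms=manip.camera_model("scene")
a=cv2.resize(im[20:320,130:430],(400,400));b=cv2.resize(sc[90:180,170:260],(400,400),interpolation=2)
cv2.imwrite("pics/w4.png",np.hstack([a,b])[:,:,::-1])
h,s,v=hsv(sc);print([b for b in blobs(((h<6)|(h>172))&(s>150)&(v>60),20)])
for z in(.139,.164): print("scene exp",z,proj(ms,[.554,-.3223,z]))
plan([.5452,.1748,.25],73.4-90)
```

```text
exp top centre [281.5829 139.3033]
[24.4 15.1] [12, 2, 26, 28, 535] [ 0.4513 -0.1411  0.155 ]
[424.9  47.6] [399, 14, 52, 69, 1627] [ 0.679 -0.329  0.155]
[280.6 137.4] [257, 113, 48, 49, 1811] [ 0.554  -0.3211  0.155 ]
[(array([211.8, 107.2]), [206, 104, 13, 8, 83]), (array([335.1, 177.6]), [331, 175, 9, 6, 41]), (array([145.9, 189.2]), [135, 180, 24, 20, 164])]
scene exp 0.139 [212.5045 116.2059]
scene exp 0.164 [211.068  106.7372]
ang -16.599999999999994 shift [ 46.14 -28.97   0.84] turn [-0.002 -0.001 -0.321]
ang 163.4 shift [ 46.14 -28.97   0.84] turn [-0.002  0.002  2.821]
q [-0.7951  0.5173  1.3722  0.0006  1.254  -0.1847] tcp [ 0.518  -0.3694  0.2575] yaxis deg -35.0 F [-0.0413  1.1578 -0.3199] gap 1.0033584942754485 t 8.55
```

View pics/w4.png

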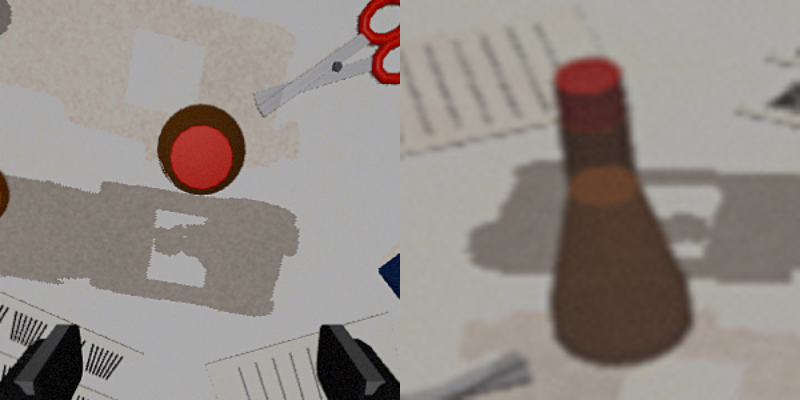

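The stopper sits home and upright: the wrist view fits the mouth axis to about 1 mm and the scene view height matches. On to the right jar.

Request:
drive_tool --pt "0 4 -2.5 0.5 0 0 -0.1" --pt "0 46.1 -29 0.8 0 0 -0.32" --pt "0 46.1 -29 0.8 0 0 -0.32" --pt "0 46.1 -29 0.8 0 0 -0.32" --pt "0 46.1 -29 0.8 0 0 -0.32" --pt "0 46.1 -29 0.8 0 0 -0.32" --pt "0 46.1 -29 0.8 0 0 -0.32" --pt "0 46.1 -29 0.8 0 0 -0.32" --pt "0 46.1 -29 0.8 0 0 -0.32" --pt "0 46.1 -29 0.8 0 0 -0.32" --pt "0 46.1 -29 0.8 0 0 -0.32" --pt "0 46.1 -29 0.8 0 0 -0.32" --pt "0 46.1 -29 0.8 0 0 -0.32" --pt "0 46.1 -29 0.8 0 0 -0.32" --pt "0 46.1 -29 0.8 0 0 -0.32" --pt "0 46.1 -29 0.8 0 0 -0.32"

```text
t: 10.15
tcp_pos: [0.5451, 0.1722, 0.2503]
tool_rot: [0.803, 0.596, -0.0, -0.0]
force: [-0.4, -1.0, -0.1]
finger_gap: 1.0
```

Run:
```python
from h import *
m=manip.camera_model("wrist");im=manip.snapshot("wrist");cv2.imwrite("pics/w5.png",im[:,:,::-1])
print("exp",proj(m,[.5452,.1748,.084]),proj(m,[.5912,.2878,.084]))
plan([.5452,.1748,.03],-16.6)
```

```text
exp [278.0388 191.4992] [290.0797  65.3873]
ang -16.6 shift [ 0.24 -0.06 22.03] turn [-0.     0.    -0.003]
ang 163.4 shift [ 0.24 -0.06 22.03] turn [0.    0.    3.138]
q [ 0.1108  0.4337  1.547  -0.0001  1.1611  0.4039] tcp [0.5451 0.1723 0.2503] yaxis deg -16.8 F [-0.0436 -0.7384 -0.0684] gap 0.9974498373686357 t 10.2
```

View pics/w5.png

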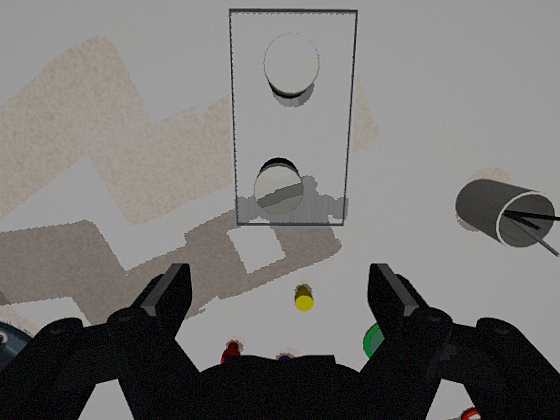

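The lids sit at (278,190) and (291,62), within 3 px of prediction. I descend on the right jar.

Request:
drive_tool --pt "0 0.1 -0.1 4 0 0 0" --pt "0 0.2 -0.1 8 0 0 0" --pt "0 0.2 -0.1 12 0 0 0" --pt "0 0.2 -0.1 16 0 0 0" --pt "0 0.2 -0.1 19 0 0 0" --pt "0 0.2 -0.1 21 0 0 0" --pt "0 0.2 -0.1 22 0 0 0" --pt "0 0.2 -0.1 22 0 0 0" --pt "0 0.2 -0.1 22 0 0 0" --pt "200 0.2 -0.1 22 0 0 0" --pt "255 0.2 -0.1 22 0 0 0" --pt "255 0.2 -0.1 22 0 0 0" --pt "255 0.2 -0.1 22 0 0 0" --pt "255 0.2 -0.1 22 0 0 0" --pt "255 0.2 -0.1 22 0 0 0" --pt "255 0.2 -0.1 22 0 0 0" --force 40

```text
t: 11.8
tcp_pos: [0.5453, 0.1759, 0.0317]
tool_rot: [0.802, 0.597, 0.001, 0.001]
force: [-0.7, 0.2, 6.2]
finger_gap: 0.613
```

Request:
drive_tool --pt "255 0 0 -1 0 0 0" --pt "255 0 0 -2 0 0 0" --pt "255 0 0 -3 0 0 0" --pt "255 0 0 -4 0 0 0" --pt "255 0 0 -4 0 0 0" --pt "255 0 0 -4 0 0 0" --pt "255 0 0 -4 0 0 0" --pt "255 0 0 -4 0 0 0" --pt "255 0 0 -4 0 0 0" --pt "255 0 0 -4 0 0 0" --pt "255 0 0 -4 0 0 0"

```text
t: 12.9
tcp_pos: [0.5445, 0.1757, 0.0701]
tool_rot: [0.802, 0.597, -0.0, -0.0]
force: [1.1, -0.2, -1.0]
finger_gap: 0.611
```

```bash
cat > w.py <<'E'
from h import *
F=[];T=[]
for i in range(10):
    s=manip.sense();F.append(s["force"]);T.append(s["tau"]);manip.snapshot("top")
print("F",np.mean(F,0),np.std(F,0),"tau",np.mean(T,0),"tcp",s["tcp_pos"],"t",s["t"],"q",s["q"])
E
python3 w.py
```

```text
F [ 0.1489 -0.0018 -1.3118] [0.6471 0.4473 0.4814] tau [ -0.0014 -44.5281 -10.7875  -0.0004   0.0018  -0.    ] tcp [0.5446 0.1758 0.0703] t 13.35 q [ 0.117   0.6869  1.691  -0.      0.7637  0.408 ]
```

Right jar weighs about 1.3 N (≈130 g), so it's likely the lighter one. I set it back and lift the left one to confirm.

Request:
drive_tool --pt "255 0 0 1 0 0 0" --pt "255 0 0 2 0 0 0" --pt "255 0 0 3 0 0 0" --pt "255 0 0 3.5 0 0 0" --pt "255 0 0 3.8 0 0 0" --pt "255 0 0 3.9 0 0 0" --pt "255 0 0 3.9 0 0 0" --pt "120 0 0 3.9 0 0 0" --pt "60 0 0 3.9 0 0 0" --pt "0 0 0 3.9 0 0 0" --pt "0 0 0 3.9 0 0 0" --pt "0 0 0 3.9 0 0 0" --pt "0 0 0 2 0 0 0" --pt "0 0 0 -2 0 0 0" --pt "0 0 0 -6 0 0 0" --pt "0 0 0 -10 0 0 0" --pt "0 0 0 -14 0 0 0" --pt "0 0 0 -14 0 0 0" --pt "0 0 0 -14 0 0 0"

```text
t: 15.3
tcp_pos: [0.545, 0.1758, 0.2113]
tool_rot: [0.802, 0.597, 0.001, 0.001]
force: [-1.1, -0.5, -0.1]
finger_gap: 0.999
```

Run:
```python
from h import *
m=manip.camera_model("wrist");im=manip.snapshot("wrist");cv2.imwrite("pics/w6.png",im[:,:,::-1])
print("exp",proj(m,[.5452,.1748,.084]),proj(m,[.5912,.2878,.084]))
plan([.5912,.2878,.15],-16.6)
```

```text
exp [278.7821 204.6655] [293.016   61.8504]
ang -16.6 shift [12.1   1.32  5.98] turn [-0.001  0.    -0.001]
ang 163.4 shift [12.1   1.32  5.98] turn [0.001 0.001 3.14 ]
q [0.117  0.4821 1.591  0.     1.0694 0.408 ] tcp [0.5439 0.1757 0.2099] yaxis deg -16.7 F [ 0.4693 -0.5995 -0.183 ] gap 0.9998127834205769 t 15.35
```

View pics/w6.png

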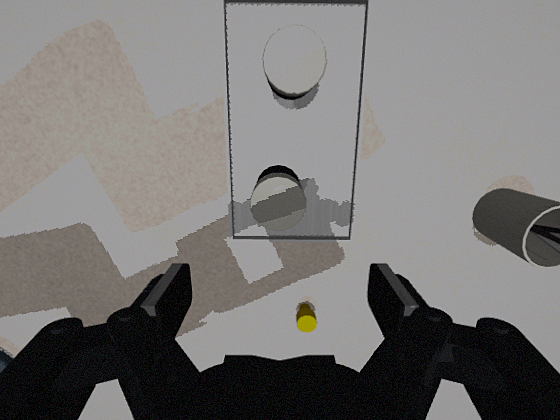

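The right jar is back upright at (278,203) and the left lid is at (294.5,60), as predicted.

Request:
drive_tool --pt "0 4 0.4 1 0 0 0" --pt "0 8 0.9 3 0 0 0" --pt "0 11.5 1.4 5 0 0 0" --pt "0 12.2 1.4 6 0 0 0" --pt "0 12.2 1.4 6 0 0 0" --pt "0 12.2 1.4 6 0 0 0" --pt "0 12.2 1.4 9 0 0 0" --pt "0 12.2 1.4 13 0 0 0" --pt "0 12.2 1.4 16 0 0 0" --pt "0 12.2 1.4 18 0 0 0" --pt "0 12.2 1.4 18 0 0 0" --pt "0 12.2 1.4 18 0 0 0"

```text
t: 16.55
tcp_pos: [0.5935, 0.2877, 0.0313]
tool_rot: [0.803, 0.597, 0.0, 0.0]
force: [0.1, -0.1, 0.4]
finger_gap: 1.001
```

Request:
drive_tool --pt "200 0 0 0 0 0 0" --pt "255 0 0 0 0 0 0" --pt "255 0 0 0 0 0 0" --pt "255 0 0 0 0 0 0" --pt "255 0 0 0 0 0 0" --pt "255 0 0 0 0 0 0" --pt "255 0 0 0 0 0 0" --pt "255 0 0 -1 0 0 0" --pt "255 0 0 -2 0 0 0" --pt "255 0 0 -3 0 0 0" --pt "255 0 0 -4 0 0 0" --pt "255 0 0 -4 0 0 0" --pt "255 0 0 -4 0 0 0" --pt "255 0 0 -4 0 0 0" --pt "255 0 0 -4 0 0 0" --pt "255 0 0 -4 0 0 0" --force 50

```text
t: 18.15
tcp_pos: [0.5927, 0.2885, 0.0697]
tool_rot: [0.802, 0.597, -0.0, -0.0]
force: [-0.3, 0.0, -3.7]
finger_gap: 0.604
```

```bash
python3 w.py; python3 -c "
from h import *
plan([.6386,-.1254,.20],-16.6);plan([.6386,-.1254,.20],-45)"
```

```text
F [-0.0893 -0.1101 -3.6314] [0.3688 0.436  0.3127] tau [  0.0008 -52.2213 -14.2848  -0.0014   0.0058  -0.    ] tcp [0.593  0.2886 0.0703] t 18.6 q [0.2838 0.77   1.4569 0.     0.9147 0.5749]
ang -16.6 shift [-38.35  16.25 -12.97] turn [ 0.    -0.    -0.001]
ang 163.4 shift [-38.35  16.25 -12.97] turn [-0.   -0.    3.14]
q [0.2838 0.7699 1.4569 0.     0.9148 0.5748] tcp [0.593  0.2886 0.0703] yaxis deg -16.7 F [ 0.1416 -0.7588 -3.2442] gap 0.6064483997195935 t 18.65
ang -45 shift [-38.35  16.25 -12.97] turn [ 0.    -0.     0.494]
ang 135 shift [-38.35  16.25 -12.97] turn [ 0.     0.    -2.647]
q [0.2838 0.7699 1.4569 0.     0.9148 0.5748] tcp [0.593  0.2886 0.0703] yaxis deg -16.7 F [ 0.1416 -0.7588 -3.2442] gap 0.6064483997195935 t 18.65
```

Left jar weighs about 3.6 N, so it is the heavier by roughly 230 g. I raise it clear and carry it over the pad.

Request:
drive_tool --pt "255 0 0 -2 0 0 0" --pt "255 0 0 -5 0 0 0" --pt "255 0 0 -8 0 0 0" --pt "255 0 0 -10 0 0 0" --pt "255 -2 0.8 -11 0 0 0" --pt "255 -5 2.1 -11 0 0 0" --pt "255 -8 3.4 -11 0 0 0" --pt "255 -11 4.7 -11 0 0 0" --pt "255 -14 5.9 -11 0 0 0" --pt "255 -17 7.2 -11 0 0 0" --pt "255 -20 8.5 -11 0 0 0" --pt "255 -23 9.7 -11 0 0 0" --pt "255 -26 11 -11 0 0 0" --pt "255 -29 12.3 -11 0 0 0" --pt "255 -32 13.6 -11 0 0 0" --pt "255 -35 14.8 -11 0 0 0" --pt "255 -37 15.7 -11 0 0 0" --pt "255 -38 16.1 -11 0 0 0" --pt "255 -38.4 16.2 -10 0 0 0" --pt "255 -38.4 16.2 -9 0 0 0"

```text
t: 20.65
tcp_pos: [0.6377, -0.1254, 0.1596]
tool_rot: [0.802, 0.597, 0.0, -0.0]
force: [0.4, -1.0, -3.7]
finger_gap: 0.603
```

Request:
drive_tool --pt "255 0 0 1 0 0 0" --pt "255 0 0 2 0 0 0" --pt "255 0 0 2.8 0 0 0" --pt "255 0 0 2.8 0 0 0" --pt "255 0 0 2.8 0 0 0" --pt "255 0 0 2.8 0 0 0" --pt "255 0 0 2.8 0 0 0" --pt "255 0 0 2.8 0 0 0"

```text
t: 21.45
tcp_pos: [0.6383, -0.1259, 0.1328]
tool_rot: [0.802, 0.597, 0.0, 0.0]
force: [0.0, -0.2, -3.9]
finger_gap: 0.611
```

```bash
python3 w.py
python3 - <<'E'
from h import *
sc=manip.snapshot("scene");tp=manip.snapshot("top")
cv2.imwrite("pics/end.png",np.hstack([cv2.resize(sc,(400,300)),cv2.resize(tp[80:320,100:460],(400,267))[:300].copy() if 0 else cv2.resize(tp[70:310,110:430],(400,300))])[:,:,::-1])
E
```

```text
F [ 0.0834  0.253  -3.4153] [0.3385 0.5233 0.4247] tau [  0.0071 -50.3285 -16.2124   0.0053   0.0016   0.    ] tcp [ 0.638  -0.1258  0.1323] t 21.9 q [-0.3661  0.6767  1.45   -0.      1.0149 -0.0751]
```

View pics/end.png

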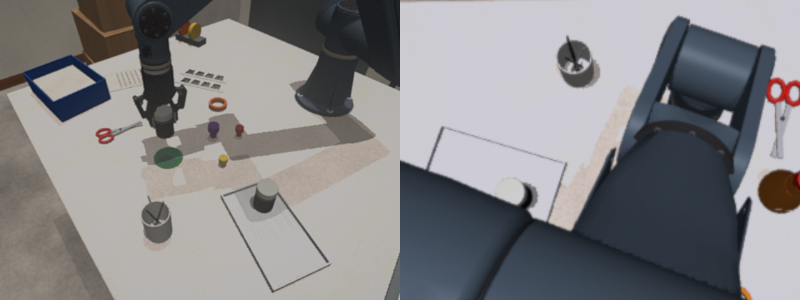

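The heavy jar is held upright over the pad and still. The light jar stands in the tray, the red stopper is still in the flask, and the cup and scissors are unmoved. Handing in.

```bash
python3 -c "
from station import manip
print(manip.sign_off())"
```

```text
the job is handed in; nothing more can be done
None
```

I closed the flask with the larger red stopper and weighed both jars. The lighter right jar is back in the tray and I handed in at about 22 s, still holding the heavier left jar over the pad. The hand-in gave no verdict.

- **Stopper:** after letting go, the wrist view put it within about 1 mm of the mouth axis. The scene view showed its head at the height expected when home. While inserting it the tool felt about 4 N upward, so it touched the neck slightly before release.
- **Jars:** the right jar pulled about 1.3 N (roughly 130 g) and the left about 3.6 N (roughly 370 g). The right one was lifted first and stood upright in the tray in the later pictures.
- **End pose:** TCP at (0.638, −0.126, 0.132) against a pad centre of (0.639, −0.125). By the grip geometry, the underside is about 10 cm above the pad. The held load still read 3.4 N.
- **Left alone:** the cup looked unmoved in the last pictures and the scissors and tape showed no sign of being touched, but I did not measure their shifts.

No check failed. The largest disagreement between views was about 3 px on the left jar lid.

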